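# Seal the bung box in the barrel cellar

### The arm

A 6-joint arm with a two-finger parallel gripper is mounted at the origin on the work surface. World frame = base frame: x ahead of the robot, y to its left, z up, the work surface at z = 0. Lengths are in mm, angles in rad, forces in N, time in s.
With the tool pointing down it reaches from about 350 to 975 mm from the base axis. Payload 17.4 kg.
Tool frame: the origin (TCP) lies at the very end of the fingers, on their centre line; the grasp point (between the pads) lies 19 mm behind it; z points along the fingers, y is the line along which they close (so a half turn about z gives the same grasp; the last joint's range is limited). The gripper opens to 85 mm and grips with 20 to 120 N. Pads are 22 mm wide; open, the fingers measure 114 mm over their backs; the gripper's body (76 mm by 85 mm) begins 54 mm behind the grasp point. The pads swing forward as they close: fully open they stand 13 mm farther back than shut.
Start: joints at [-1.314, 0.116, 1.442, -0, 1.584, -0.038], TCP at [196.111, -645.889, 231.303] pointing down, gripper open.
Joint ranges: [-2.83, 2.83], [-0.83, 2.19], [0.07, 2.5], [-1.14, 4.28], [0.01, 3], [-2.97, 2.97]. Speed limits (rad/s): [1.89, 1.89, 2.22, 3.14, 3.14, 3.14].

### API

Orientations are given as a unit quaternion [w, x, y, z].
In Python, from station import arm, vision gives the robot as it stands.
- The arm moves only by the shell command python3 -m handwheel 'ROWS' [FORCE]. ROWS is JSON, a list of rows, each an object with "grip": the finger opening in mm, from 0 to 85.4; "dp": the shift along the tool's x, y, z in mm, a list of three; "twist": the turn, a rotation vector about the tool's x, y, z in degrees, a list of three. In form: [{"grip": grip, "dp": [dx, dy, dz], "twist": [ax, ay, az]}, ...]. A call has exactly 8 rows; each row shifts and turns the commanded pose from where the row before left it, along the tool's axes as they then stand; what a row does not reach is not made up. A row lasts 1/10 s, in which the tool goes at most 50 mm and 8.59 degrees, less where a joint would pass 70% of its speed; a pose out of reach is approached as far as the arm can. A call with a gripper value outside its range is refused whole. The fingers move at their own pace and stop on an object; FORCE is the grip in N (left out, the last holds). Time passes only in rows, so rows that do not move let the fingers close, or fill a call up. It gives the time, the measured TCP pose, the force, the opening and the grip force at its end, in the units of the state.
- arm.read_state(): the state, without advancing time (a new reading comes with each control period).
- vision.get_image(name): name is "side" or "top" or "wrist"; returns the picture (384x512x3 uint8, red, green, blue); there is no depth.
- vision.camera_model(name): a dict with "camera_matrix" (3x3 intrinsics, pixels), "world_from_camera" (4x4, takes a point from camera to world coordinates); the wrist camera has in their place "tool_from_camera" (4x4, takes a point from camera to tool coordinates, whose origin is the TCP and whose axes are the flange's). Camera axes: x right, y down, z forward; pixel columns grow to the right and rows downward; lengths in mm; the calibration is good to about 2 mm. A picture is of the moment at which its call begins: read the wrist's pose just before it. camera_model takes no time and is no camera call.
- arm.job_done(): hands the job in; it is judged then, once.
The state is a dict: "t": time; "q": joint angles; "qvel": joint speeds; "effort": joint torques, N m; "eef_pos": TCP position; "ee_rot": TCP orientation; "wrist_force": force on the tool from outside, world axes, zero at the start; "ft_torque": the same for the moment, N m; "opening": finger opening in mm; "gripper_force": force on a finger pad.
Only numpy, scipy, OpenCV 4.12 (cv2) and the standard library are available. Lean on these libraries where they do the work, as an engineer would, in place of code of your own. Each camera call takes 0.05 s, during which the arm holds its last target. There are 200 camera calls.

### The job

The steel dry box that holds the big wooden barrel bungs (the narrower, deeper one of the two open boxes) must not draw damp: push its lid down against the rubber gasket until the spring clip catches and the lid stays fully shut by itself. Leave the lid of the wider, shallower cork box standing open just as it is.

Things in the scene. Friction and masses are not known exactly. Their poses are not given: they have to be found in the camera images.
- bung_box: Box to close: fixed steel case, 170 (x) by 150 mm (y), rim 110 mm high, bungs inside, on an oak block 3 to 55 mm high (190 by 170 mm). Origin: centre of the case's underside, on the block; x points from the clip (robot side) to the hinge, z up; yaw up to 0.4 rad. Hinge axis along y at x = 85, z = 112 mm. Clip, 30 mm wide, mid -x side (x = -86 to -101, up to z = 134 mm): keep fingers off it.
- bung_lid (a joint): Its lid's hinge (rad): 0 = flat shut (hard stop), grows as the free edge rises. Starts at 0.6 to 1.0; stiff, stays where left (1 to 2 N at the free edge). Meets the clip's ramp at 0.075, the gasket at 0.047. Resistance at the press point: 9 to 13 N as the clip catches (0.03 to 0.014), 18 N at the stop. Let go sooner, it springs back to 0.04 or more; caught, it rests near 0.015.
- bung_lid_press (a point): Good point to press: outer face of the bung box's lid, mid-width, 40 mm in from the free edge, 134 mm from the hinge axis; 118 mm above the case's underside when shut. The lid is a 6 mm steel plate, 174 mm from hinge to free edge, 162 mm wide, its underside in line with the hinge axis. Site z points out of the outer face, x from the free edge to the hinge.
- cork_lid_press (a point): The same point (outer face, mid-width, 40 mm in from the free edge) on the lid of the cork box: built alike but wider and shallower, 150 by 220 mm, rim 75 mm above its own oak block, wine corks inside. It stands beside the bung box, left or right, lid open 0.6 to 1.0 rad; this lid must stay as it is.

How it is judged:
By the outcome, as a careful person would: the job done as asked, in the order asked, and still so for the second after the job is handed in, with the robot touching nothing.
It also fails if it takes over 35 s, if anything falls off the work surface, if the arm or the gripper's body presses on something with over 40 N, if the wrist force passes 120 N, or if a joint passes its speed limit or range.

## Working session

There is one attempt and no reset: what is moved stays moved. The work goes in short steps, Python scripts to look and compute and a shell command to move; the robot and the scene stay as the last step left them, time stands still between calls to the robot, and variables do not carry over. Pictures are saved under pics/ and viewed, at most 10 in all, crops included, and the job is handed in when it is done.

```bash
mkdir -p pics
python3 - <<'E'
from station import arm, vision
import cv2,numpy as np
np.set_printoptions(suppress=True,precision=3)
for n in("side","top"):
    cv2.imwrite(f"pics/{n}0.png",cv2.cvtColor(vision.get_image(n),cv2.COLOR_RGB2BGR))
    print(vision.camera_model(n))
s=arm.read_state();print(s)
E
```

```text
{'camera_matrix': array([[455.513,   0.   , 254.927],
       [  0.   , 455.513, 192.243],
       [  0.   ,   0.   ,   1.   ]]), 'world_from_camera': array([[ -0.973,  -0.163,   0.164, 434.052],
       [ -0.231,   0.667,  -0.708, 835.557],
       [  0.006,  -0.727,  -0.687, 930.611],
       [  0.   ,   0.   ,   0.   ,   1.   ]])}
{'camera_matrix': array([[386.233,   0.   , 259.275],
       [  0.   , 386.233, 196.922],
       [  0.   ,   0.   ,   1.   ]]), 'world_from_camera': array([[  -0.019,   -0.995,    0.102,  495.418],
       [  -1.   ,    0.02 ,    0.008,  -16.135],
       [  -0.01 ,   -0.101,   -0.995, 1094.397],
       [   0.   ,    0.   ,    0.   ,    1.   ]])}
{'t': 0.1, 'q': array([-1.314,  0.116,  1.442, -0.   ,  1.584, -0.038]), 'qvel': array([ 0.001, -0.002, -0.003, -0.001, -0.001, -0.001]), 'effort': array([  0.004, -73.366, -63.379,   0.   ,   0.005,   0.   ]), 'eef_pos': array([ 196.05 , -645.732,  230.602]), 'ee_rot': array([-0.001,  0.989,  0.147, -0.   ]), 'wrist_force': array([-0.343,  0.286,  0.291]), 'ft_torque': array([0.014, 0.   , 0.01 ]), 'gripper_force': 0.0, 'opening': 85.48160665444877}
```

View pics/top0.png

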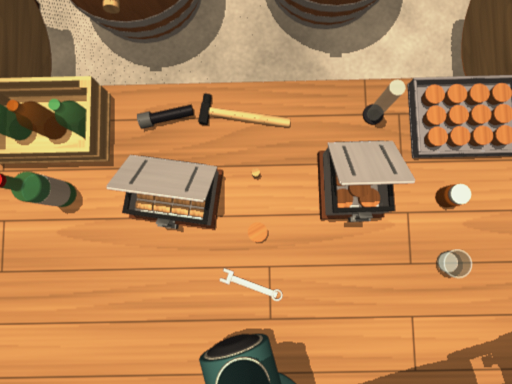

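View pics/side0.png

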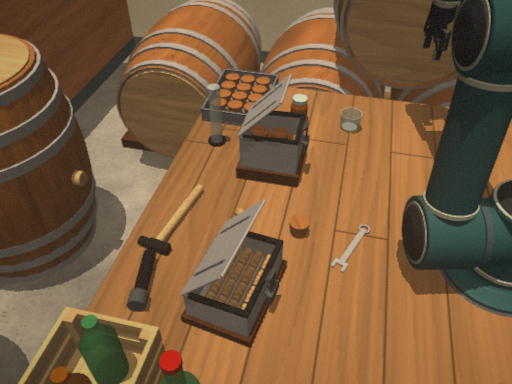

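Run:
```python
import cv2
a=cv2.imread("pics/top0.png")[130:230,305:425];b=cv2.imread("pics/side0.png")[65:190,225:320]
cv2.imwrite("pics/c1.png",cv2.resize(a,None,fx=6,fy=6,interpolation=2))
cv2.imwrite("pics/c2.png",cv2.resize(b,None,fx=4.8,fy=4.8,interpolation=2))
```

```text
(no output)
```

View pics/c1.png

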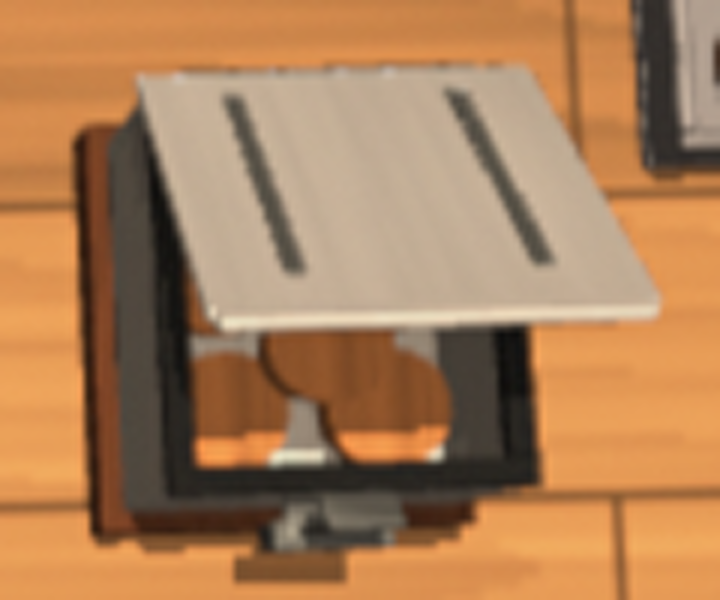

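View pics/c2.png

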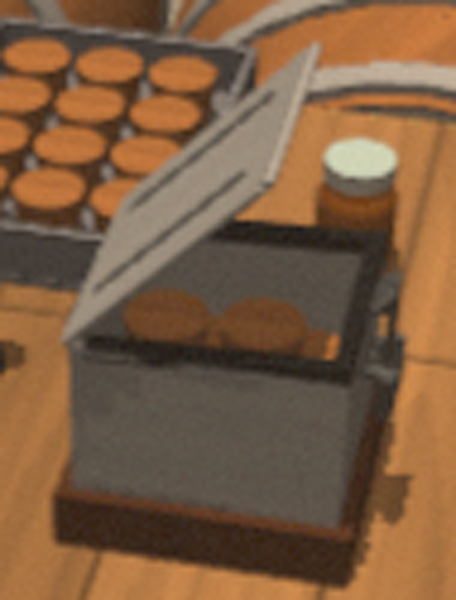

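```bash
cat > fit.py <<'E'
from station import arm, vision
import numpy as np
from scipy.optimize import least_squares
from scipy.spatial.transform import Rotation as R
np.set_printoptions(suppress=True,precision=3)
def box(p,P): 
    x,y,a=p[:3]; P=np.asarray(P,float); return np.array([x+np.cos(a)*P[0]-np.sin(a)*P[1],y+np.sin(a)*P[0]+np.cos(a)*P[1],55+P[2]])
def lid(t,u,v,w): return [85-u*np.cos(t)+w*np.sin(t),v,112+u*np.sin(t)+w*np.cos(t)]
def proj(n,X):
    m=vision.camera_model(n);T=m["world_from_camera"];c=T[:3,:3].T@(X-T[:3,3]);q=m["camera_matrix"]@c;return q[:2]/q[2]
E
python3 - <<'E'
from fit import *
L=[("top",(138,75),(0,81,6)),("top",(525,68),(0,-81,6)),("top",(212,312),(174,81,6)),("top",(658,298),(174,-81,6)),
("side",(68,338),(0,81,3)),("side",(268,183),(174,81,4)),("side",(316,45),(174,-81,6))]
B=[("top",(168,495),(-85,75,110)),("top",(540,483),(-85,-75,110)),("top",(97,538),(-95,85,0)),("top",(80,130),(95,85,0)),
("side",(350,380),(-85,75,110)),("side",(345,585),(-95,85,-52)),("side",(58,540),(95,85,-52))]
def px(n,q): return np.array(q)/6+[305,130] if n=="top" else np.array(q)/4.8+[225,65]
def f(p): return np.array([proj(n,box(p,lid(p[3],*P)))-px(n,q) for n,q,P in L]+[proj(n,box(p,P))-px(n,q) for n,q,P in B]).ravel()
r=least_squares(f,[520,-270,0,.8],loss="soft_l1");print(r.x,f(r.x).reshape(-1,2))
for t in(r.x[3],.5,.3,.1,.0):print(t,box(r.x,lid(t,134,0,6)))
E
```

```text
[ 635.763 -258.444    0.023  -13.315] [[ -0.926   1.843]
 [  1.278   0.074]
 [-17.613  18.941]
 [-31.952  18.688]
 [ -0.493  -2.531]
 [  0.751  67.781]
 [ -0.389  64.04 ]
 [  0.287  -0.002]
 [  0.753  -0.683]
 [  1.244  -0.782]
 [ -0.018  -2.229]
 [  0.002  -3.583]
 [  0.084  -0.565]
 [ -1.501  -0.173]]
-13.31496862879175 [ 618.51  -258.842   80.194]
0.5 [ 606.051 -259.13   236.509]
0.3 [ 594.532 -259.396  212.332]
0.1 [ 588.044 -259.546  186.348]
0.0 [ 586.776 -259.575  173.   ]
```

Run:
```python
from fit import *
L=[("top",(138,75),(0,81,6)),("top",(525,68),(0,-81,6)),("top",(212,312),(174,81,6)),("top",(658,298),(174,-81,6)),
("side",(68,338),(0,81,3)),("side",(268,183),(174,81,4)),("side",(316,45),(174,-81,6))]
B=[("top",(168,495),(-85,75,110)),("top",(540,483),(-85,-75,110)),("top",(97,538),(-95,85,0)),("top",(80,130),(95,85,0)),
("side",(350,380),(-85,75,110)),("side",(58,540),(95,85,-52))]
def px(n,q): return np.array(q)/6+[305,130] if n=="top" else np.array(q)/4.8+[225,65]
def f(p): return np.array([proj(n,box(p,lid(p[3],*P)))-px(n,q) for n,q,P in L]+[proj(n,box(p,P))-px(n,q) for n,q,P in B]).ravel()
r=least_squares(f,[520,-270,0,.8],bounds=([300,-500,-.5,.3],[800,0,.5,1.2]),x_scale=[50,50,.1,.1]);print(r.x,f(r.x).reshape(-1,2))
for t in(r.x[3],.6,.4,.2,.1,.0):print(t,box(r.x,lid(t,134,0,6)),box(r.x,lid(t,174,0,6)))
```

```text
[ 633.308 -255.216    0.013    0.798] [[-2.077 -0.845]
 [ 0.11  -1.94 ]
 [-1.87   2.269]
 [ 1.824  2.019]
 [-1.601 -2.133]
 [ 0.984 -3.055]
 [ 0.582 -4.787]
 [-1.402  0.737]
 [-0.881  0.7  ]
 [-0.31  -0.157]
 [-0.827 -1.651]
 [ 0.363 -2.623]
 [-1.202  0.383]]
0.797810183705209 [ 629.034 -255.271  267.111] [ 601.105 -255.627  295.744]
0.6 [ 611.103 -255.499  247.614] [ 578.092 -255.921  270.2  ]
0.4 [ 597.225 -255.677  224.708] [ 560.386 -256.147  240.285]
0.2 [ 588.175 -255.792  199.502] [ 548.975 -256.292  207.449]
0.1 [ 585.58  -255.825  186.348] [ 545.783 -256.333  190.341]
0.0 [ 584.312 -255.841  173.   ] [ 544.315 -256.352  173.   ]
```

```bash
python3 -m handwheel '[{"grip":0,"dp":[0,0,-30],"twist":[0,0,4.1]},{"grip":0,"dp":[0,0,-30],"twist":[0,0,4.1]},{"grip":0,"dp":[0,0,-30],"twist":[0,0,4.1]},{"grip":0,"dp":[0,0,-30],"twist":[0,0,4.1]},{"grip":0,"dp":[20,-20,0],"twist":[0,0,0]},{"grip":0,"dp":[30,-25,0],"twist":[0,0,0]},{"grip":0,"dp":[30,-25,0],"twist":[0,0,0]},{"grip":0,"dp":[30,-25,0],"twist":[0,0,0]}]' 60
```

```text
t: 0.9
eef_pos: [306.1, -548.9, 350.9]
ee_rot: [-0.0, 1.0, 0.004, -0.0]
wrist_force: [-0.0, -0.2, 0.1]
opening: -0.3
gripper_force: 0.0
```

```bash
python3 -m handwheel '[{"grip":0,"dp":[30,-28,0],"twist":[0,0,0]},{"grip":0,"dp":[30,-28,0],"twist":[0,0,0]},{"grip":0,"dp":[30,-28,0],"twist":[0,0,0]},{"grip":0,"dp":[30,-28,0],"twist":[0,0,0]},{"grip":0,"dp":[30,-28,0],"twist":[0,0,0]},{"grip":0,"dp":[30,-28,0],"twist":[0,0,0]},{"grip":0,"dp":[20,-15,0],"twist":[0,0,0]},{"grip":0,"dp":[0,0,0],"twist":[0,0,0]}]'
python3 - <<'E'
from fit import *
import cv2
s=arm.read_state();print(s["eef_pos"],s["ee_rot"],s["q"],s["wrist_force"]);print(vision.camera_model("wrist"))
cv2.imwrite("pics/w1.png",cv2.cvtColor(vision.get_image("wrist"),cv2.COLOR_RGB2BGR))
E
```

```text
t: 1.7
eef_pos: [505.7, -363.2, 350.7]
ee_rot: [-0.0, 1.0, 0.006, -0.0]
wrist_force: [-0.1, -0.2, 0.7]
opening: -0.2
gripper_force: 0.0
[ 505.663 -363.187  350.685] [-0.     1.     0.006 -0.   ] [-0.664 -0.004  1.375  0.001  1.771  0.895] [-0.066 -0.24   0.662]
{'camera_matrix': array([[284.737,   0.   , 252.706],
       [  0.   , 284.737, 192.726],
       [  0.   ,   0.   ,   1.   ]]), 'tool_from_camera': array([[  -0.   ,   -0.961,   -0.275,   70.866],
       [   1.   ,    0.   ,   -0.001,    0.575],
       [   0.001,   -0.275,    0.961, -142.676],
       [   0.   ,    0.   ,    0.   ,    1.   ]])}
```

View pics/w1.png

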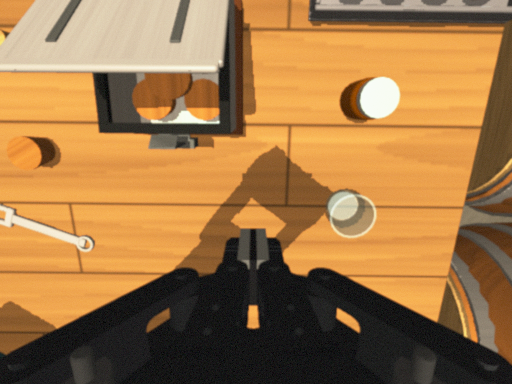

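The wrist view shows the bung box with its free lid edge from about (3,68) to (221,70), and the front rim corners at (100,132) and (230,133).

Run:
```python
from fit import *
L=[("top",(138,75),(0,81,6)),("top",(525,68),(0,-81,6)),("top",(212,312),(174,81,6)),("top",(658,298),(174,-81,6)),
("side",(68,338),(0,81,3)),("side",(268,183),(174,81,4)),("side",(316,45),(174,-81,6)),
("wrist",(3,68),(174,81,6)),("wrist",(221,69),(174,-81,6))]
B=[("top",(168,495),(-85,75,110)),("top",(540,483),(-85,-75,110)),("top",(97,538),(-95,85,0)),("top",(80,130),(95,85,0)),
("side",(350,380),(-85,75,110)),("side",(58,540),(95,85,-52)),
("wrist",(100,132),(-85,75,110)),("wrist",(230,133),(-85,-75,110))]
m=vision.camera_model("wrist");s=arm.read_state();w,x,y,z=s["ee_rot"]
T=np.eye(4);T[:3,:3]=R.from_quat([x,y,z,w]).as_matrix();T[:3,3]=s["eef_pos"];T=T@m["tool_from_camera"]
def pj(n,X):
    if n!="wrist":return proj(n,X)
    c=T[:3,:3].T@(X-T[:3,3]);q=m["camera_matrix"]@c;return q[:2]/q[2]
def px(n,q): return np.array(q)/6+[305,130] if n=="top" else np.array(q)/4.8+[225,65] if n=="side" else np.array(q)
def f(p): return np.array([pj(n,box(p,lid(p[3],*P)))-px(n,q) for n,q,P in L]+[pj(n,box(p,P))-px(n,q) for n,q,P in B]).ravel()
r=least_squares(f,[620,-260,0,.8],bounds=([300,-500,-.5,.3],[800,0,.5,1.2]),x_scale=[50,50,.1,.1],loss="soft_l1");print(r.x,f(r.x).reshape(-1,2))
for t in(r.x[3],.6,.4,.2,.1,.0):print(t,box(r.x,lid(t,134,0,6)),box(r.x,lid(t,174,0,6)))
```

```text
[ 635.708 -261.074    0.017    0.773] [[  0.148  -1.679]
 [  2.314  -3.068]
 [  0.789   2.915]
 [  4.193   2.328]
 [ -1.778  -3.361]
 [  1.772  -3.242]
 [  1.014  -4.851]
 [-30.288   2.559]
 [ -0.366  -0.277]
 [  1.167  -0.174]
 [  1.66   -0.492]
 [  2.009  -0.957]
 [  1.138  -2.415]
 [ -0.005  -4.05 ]
 [ -1.373  -0.861]
 [ -3.004   1.233]
 [ -0.62   -0.654]]
0.7732310592097215 [ 629.001 -261.19   264.886] [ 600.379 -261.684  292.824]
0.6 [ 613.504 -261.458  247.614] [ 580.495 -262.028  270.2  ]
0.4 [ 599.627 -261.697  224.708] [ 562.79  -262.333  240.285]
0.2 [ 590.577 -261.853  199.502] [ 551.381 -262.53   207.449]
0.1 [ 587.983 -261.898  186.348] [ 548.189 -262.585  190.341]
0.0 [ 586.715 -261.92   173.   ] [ 546.721 -262.611  173.   ]
```

```bash
python3 -m handwheel '[{"grip":0,"dp":[20,-17,0],"twist":[0,0,0]},{"grip":0,"dp":[25,-22,0],"twist":[0,0,0]},{"grip":0,"dp":[25,-22,0],"twist":[0,0,0]},{"grip":0,"dp":[25,-22,0],"twist":[0,0,0]},{"grip":0,"dp":[25,-21,0],"twist":[0,0,0]},{"grip":0,"dp":[3,0,20],"twist":[0,0,0]},{"grip":0,"dp":[0,0,25],"twist":[0,0,0]},{"grip":0,"dp":[0,0,15],"twist":[0,0,0]}]'
```

```text
t: 2.55
eef_pos: [625.2, -260.8, 289.0]
ee_rot: [-0.0, 1.0, 0.004, -0.001]
wrist_force: [0.1, -0.8, 0.2]
opening: 0.0
gripper_force: 0.0
```

```bash
python3 -m handwheel '[{"grip":0,"dp":[0,0,6],"twist":[0,0,0]},{"grip":0,"dp":[0,0,6],"twist":[0,0,0]},{"grip":0,"dp":[-1,0,5],"twist":[0,0,0]},{"grip":0,"dp":[-3,0,5],"twist":[0,0,0]},{"grip":0,"dp":[-3,0,5],"twist":[0,0,0]},{"grip":0,"dp":[-4,0,5],"twist":[0,0,0]},{"grip":0,"dp":[-4,0,5],"twist":[0,0,0]},{"grip":0,"dp":[-3,0,5],"twist":[0,0,0]}]'
```

```text
t: 3.35
eef_pos: [607.4, -260.4, 249.1]
ee_rot: [0.0, 1.0, 0.004, 0.0]
wrist_force: [0.7, -0.3, 0.9]
opening: 0.0
gripper_force: 0.4
```

```bash
python3 -m handwheel '[{"grip":0,"dp":[-3,0,5],"twist":[0,0,0]},{"grip":0,"dp":[-3,0,6],"twist":[0,0,0]},{"grip":0,"dp":[-2,0,6],"twist":[0,0,0]},{"grip":0,"dp":[-3,0,6],"twist":[0,0,0]},{"grip":0,"dp":[-2,0,6],"twist":[0,0,0]},{"grip":0,"dp":[-2,0,6],"twist":[0,0,0]},{"grip":0,"dp":[-1,0,6],"twist":[0,0,0]},{"grip":0,"dp":[0,0,4],"twist":[0,0,0]}]'
python3 - <<'E'
from fit import *
import cv2
a=vision.get_image("side")[55:190,215:325]
cv2.imwrite("pics/s2.png",cv2.cvtColor(cv2.resize(a,None,fx=4.4,fy=4.4),cv2.COLOR_RGB2BGR))
E
```

```text
t: 4.15
eef_pos: [591.6, -260.5, 203.6]
ee_rot: [-0.0, 1.0, 0.004, -0.0]
wrist_force: [-0.3, 0.4, 1.5]
opening: -0.1
gripper_force: 0.3
```

View pics/s2.png

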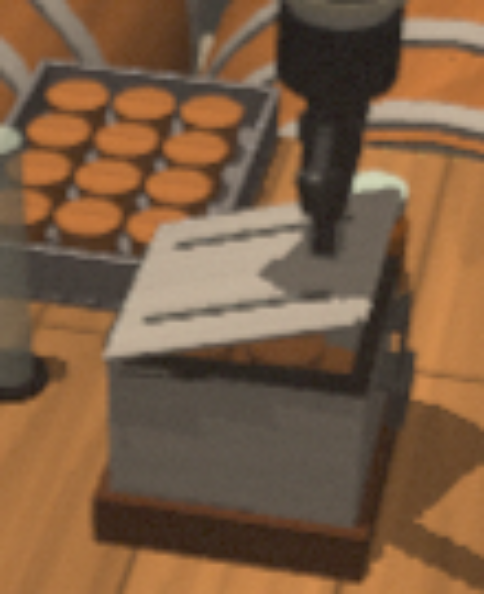

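The fingertips rest on the lid at mid-width, inset from the free edge around (325,250). The lid is nearly shut and the clip is clear, so I'll keep pressing, more slowly.

```bash
python3 -m handwheel '[{"grip":0,"dp":[-1,0,4],"twist":[0,0,0]},{"grip":0,"dp":[-1,0,4],"twist":[0,0,0]},{"grip":0,"dp":[-1,0,4],"twist":[0,0,0]},{"grip":0,"dp":[-1,0,3],"twist":[0,0,0]},{"grip":0,"dp":[0,0,3],"twist":[0,0,0]},{"grip":0,"dp":[0,0,2],"twist":[0,0,0]},{"grip":0,"dp":[0,0,1],"twist":[0,0,0]},{"grip":0,"dp":[0,0,1],"twist":[0,0,0]}]'
```

```text
t: 5.0
eef_pos: [587.9, -260.5, 182.3]
ee_rot: [0.0, 1.0, 0.004, 0.0]
wrist_force: [-1.2, -0.3, 1.0]
opening: -0.4
gripper_force: 0.3
```

```bash
python3 -m handwheel '[{"grip":0,"dp":[0,0,1],"twist":[0,0,0]},{"grip":0,"dp":[0,0,1],"twist":[0,0,0]},{"grip":0,"dp":[0,0,0.5],"twist":[0,0,0]},{"grip":0,"dp":[0,0,0.5],"twist":[0,0,0]},{"grip":0,"dp":[0,0,0.5],"twist":[0,0,0]},{"grip":0,"dp":[0,0,0.5],"twist":[0,0,0]},{"grip":0,"dp":[0,0,0],"twist":[0,0,0]},{"grip":0,"dp":[0,0,0],"twist":[0,0,0]}]'
```

```text
t: 5.8
eef_pos: [587.9, -260.5, 178.3]
ee_rot: [-0.0, 1.0, 0.004, 0.0]
wrist_force: [0.9, 0.3, 0.7]
opening: -0.2
gripper_force: 0.0
```

```bash
python3 -m handwheel '[{"grip":0,"dp":[0,0,0.5],"twist":[0,0,0]},{"grip":0,"dp":[0,0,0.5],"twist":[0,0,0]},{"grip":0,"dp":[0,0,0.5],"twist":[0,0,0]},{"grip":0,"dp":[0,0,0.5],"twist":[0,0,0]},{"grip":0,"dp":[0,0,0.5],"twist":[0,0,0]},{"grip":0,"dp":[0,0,0.5],"twist":[0,0,0]},{"grip":0,"dp":[0,0,0],"twist":[0,0,0]},{"grip":0,"dp":[0,0,0],"twist":[0,0,0]}]'
```

```text
t: 6.6
eef_pos: [587.8, -260.5, 175.3]
ee_rot: [-0.0, 1.0, 0.004, -0.0]
wrist_force: [0.5, -0.4, -0.4]
opening: -0.0
gripper_force: 0.0
```

```bash
python3 -m handwheel '[{"grip":0,"dp":[0,0,0.5],"twist":[0,0,0]},{"grip":0,"dp":[0,0,0.5],"twist":[0,0,0]},{"grip":0,"dp":[0,0,0.5],"twist":[0,0,0]},{"grip":0,"dp":[0,0,0.5],"twist":[0,0,0]},{"grip":0,"dp":[0,0,0.5],"twist":[0,0,0]},{"grip":0,"dp":[0,0,0.5],"twist":[0,0,0]},{"grip":0,"dp":[0,0,0],"twist":[0,0,0]},{"grip":0,"dp":[0,0,0],"twist":[0,0,0]}]'
python3 - <<'E'
from fit import *
import cv2
a=vision.get_image("side")[55:190,215:325]
cv2.imwrite("pics/s3.png",cv2.cvtColor(cv2.resize(a,None,fx=4.4,fy=4.4),cv2.COLOR_RGB2BGR))
E
```

```text
t: 7.4
eef_pos: [587.8, -260.5, 172.3]
ee_rot: [-0.0, 1.0, 0.004, 0.0]
wrist_force: [-0.1, -0.1, 0.3]
opening: -0.1
gripper_force: 0.0
```

View pics/s3.png

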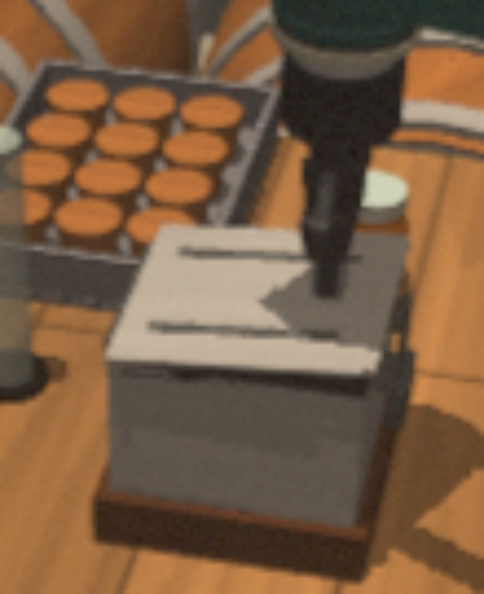

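The lid is almost down but not yet on the gasket. The block looks lower than the 55 mm I assumed, so I'll refit with its height free.

Run:
```python
import fit
from fit import *
L=[("top",(138,75),(0,81,6)),("top",(525,68),(0,-81,6)),("top",(212,312),(174,81,6)),("top",(658,298),(174,-81,6)),
("side",(68,338),(0,81,3)),("side",(268,183),(174,81,4)),("side",(316,45),(174,-81,6))]
B=[("top",(168,495),(-85,75,110)),("top",(540,483),(-85,-75,110)),("top",(97,538),(-95,85,0)),("top",(80,130),(95,85,0)),
("side",(350,380),(-85,75,110))]
def px(n,q): return np.array(q)/6+[305,130] if n=="top" else np.array(q)/4.8+[225,65]
def f(p):
    o=np.array([0,0,p[4]-55])
    return np.array([proj(n,o+box(p,lid(p[3],*P)))-px(n,q) for n,q,P in L]+[proj(n,o+box(p,P))-px(n,q) for n,q,P in B]).ravel()
r=least_squares(f,[620,-260,0,.8,40],bounds=([300,-500,-.5,.3,0],[800,0,.5,1.2,60]),x_scale=[50,50,.1,.1,20],loss="soft_l1");print(r.x,f(r.x).reshape(-1,2))
for t in(.1,.0):print(t,r.x[4]-55+box(r.x,lid(t,134,0,6))[2],box(r.x,lid(t,134,0,6))[:2])
```

```text
[ 634.354 -261.12     0.013    0.822   39.042] [[-0.745  0.224]
 [ 0.324 -0.817]
 [-0.382  1.08 ]
 [ 2.026  0.888]
 [-1.327  1.195]
 [-0.386 -0.089]
 [-0.77  -1.747]
 [-0.156  0.643]
 [-0.689  0.654]
 [ 0.969 -0.337]
 [ 0.494 -0.796]
 [-0.071  0.651]]
0.1 170.3895077017272 [ 586.626 -261.718]
0.0 157.04180487938407 [ 585.358 -261.734]
```

The block is about 39 mm high, so shut should put the TCP at z ≈ 157. x and y are already right.

```bash
python3 -m handwheel '[{"grip":0,"dp":[0,0,1.5],"twist":[0,0,0]},{"grip":0,"dp":[0,0,1.5],"twist":[0,0,0]},{"grip":0,"dp":[-1,0,1],"twist":[0,0,0]},{"grip":0,"dp":[-1,0,1],"twist":[0,0,0]},{"grip":0,"dp":[0,0,1],"twist":[0,0,0]},{"grip":0,"dp":[0,0,1],"twist":[0,0,0]},{"grip":0,"dp":[0,0,1],"twist":[0,0,0]},{"grip":0,"dp":[0,0,0],"twist":[0,0,0]}]'
```

```text
t: 8.25
eef_pos: [586.6, -260.7, 166.4]
ee_rot: [0.001, 1.0, 0.004, 0.002]
wrist_force: [0.8, 3.0, 15.4]
opening: -0.0
gripper_force: 7.2
```

```bash
python3 -m handwheel '[{"grip":0,"dp":[0,0,0.5],"twist":[0,0,0]},{"grip":0,"dp":[0,0,0.5],"twist":[0,0,0]},{"grip":0,"dp":[0,0,0.5],"twist":[0,0,0]},{"grip":0,"dp":[0,0,0.5],"twist":[0,0,0]},{"grip":0,"dp":[0,0,0.5],"twist":[0,0,0]},{"grip":0,"dp":[0,0,0],"twist":[0,0,0]},{"grip":0,"dp":[0,0,0],"twist":[0,0,0]},{"grip":0,"dp":[0,0,0],"twist":[0,0,0]}]'
```

```text
t: 9.05
eef_pos: [586.5, -260.7, 164.8]
ee_rot: [0.001, 1.0, 0.004, 0.002]
wrist_force: [-3.1, 4.2, 21.3]
opening: 0.2
gripper_force: 10.9
```

```bash
python3 -m handwheel '[{"grip":0,"dp":[0,0,0.4],"twist":[0,0,0]},{"grip":0,"dp":[0,0,0.4],"twist":[0,0,0]},{"grip":0,"dp":[0,0,0.4],"twist":[0,0,0]},{"grip":0,"dp":[0,0,0.3],"twist":[0,0,0]},{"grip":0,"dp":[0,0,0],"twist":[0,0,0]},{"grip":0,"dp":[0,0,0],"twist":[0,0,0]},{"grip":0,"dp":[0,0,0],"twist":[0,0,0]},{"grip":0,"dp":[0,0,0],"twist":[0,0,0]}]'
python3 - <<'E'
from fit import *
import cv2
a=vision.get_image("side")[55:190,215:325]
cv2.imwrite("pics/s4.png",cv2.cvtColor(cv2.resize(a,None,fx=4.4,fy=4.4),cv2.COLOR_RGB2BGR))
E
```

```text
t: 9.85
eef_pos: [586.2, -260.6, 161.7]
ee_rot: [0.0, 1.0, 0.004, 0.001]
wrist_force: [0.4, 1.6, 10.0]
opening: 0.0
gripper_force: 5.0
```

View pics/s4.png

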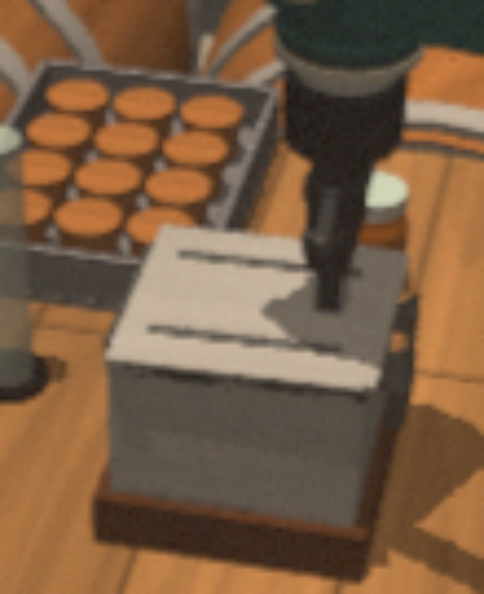

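The force fell from 21 to 10 N while the lid dropped 3 mm, so the clip has probably snapped. I'll press a little further to the stop to be sure.

```bash
python3 -m handwheel '[{"grip":0,"dp":[0,0,0.5],"twist":[0,0,0]},{"grip":0,"dp":[0,0,0.5],"twist":[0,0,0]},{"grip":0,"dp":[0,0,0.5],"twist":[0,0,0]},{"grip":0,"dp":[0,0,0.5],"twist":[0,0,0]},{"grip":0,"dp":[0,0,0],"twist":[0,0,0]},{"grip":0,"dp":[0,0,0],"twist":[0,0,0]},{"grip":0,"dp":[0,0,0],"twist":[0,0,0]},{"grip":0,"dp":[0,0,0],"twist":[0,0,0]}]'
```

```text
t: 10.7
eef_pos: [586.1, -260.7, 159.8]
ee_rot: [0.0, 1.0, 0.004, 0.001]
wrist_force: [-3.4, 1.5, 11.5]
opening: -0.2
gripper_force: 5.9
```

```bash
python3 -m handwheel '[{"grip":0,"dp":[0,0,0.5],"twist":[0,0,0]},{"grip":0,"dp":[0,0,0.5],"twist":[0,0,0]},{"grip":0,"dp":[0,0,0.5],"twist":[0,0,0]},{"grip":0,"dp":[0,0,0.5],"twist":[0,0,0]},{"grip":0,"dp":[0,0,0],"twist":[0,0,0]},{"grip":0,"dp":[0,0,0],"twist":[0,0,0]},{"grip":0,"dp":[0,0,0],"twist":[0,0,0]},{"grip":0,"dp":[0,0,0],"twist":[0,0,0]}]'
```

```text
t: 11.5
eef_pos: [586.1, -260.7, 158.4]
ee_rot: [0.0, 1.0, 0.004, 0.001]
wrist_force: [-5.6, 2.4, 15.5]
opening: 0.3
gripper_force: 8.0
```

```bash
python3 -m handwheel '[{"grip":0,"dp":[0,0,0.5],"twist":[0,0,0]},{"grip":0,"dp":[0,0,0.5],"twist":[0,0,0]},{"grip":0,"dp":[0,0,0.5],"twist":[0,0,0]},{"grip":0,"dp":[0,0,0.5],"twist":[0,0,0]},{"grip":0,"dp":[0,0,0],"twist":[0,0,0]},{"grip":0,"dp":[0,0,0],"twist":[0,0,0]},{"grip":0,"dp":[0,0,0],"twist":[0,0,0]},{"grip":0,"dp":[0,0,0],"twist":[0,0,0]}]'
```

```text
t: 12.3
eef_pos: [586.1, -260.7, 157.9]
ee_rot: [0.001, 1.0, 0.004, 0.001]
wrist_force: [-11.1, 5.0, 28.4]
opening: 0.3
gripper_force: 14.1
```

That is the hard stop: z 157.9 at 28 N, as predicted. Now I'll retreat straight up and look.

```bash
python3 -m handwheel '[{"grip":0,"dp":[0,0,-2],"twist":[0,0,0]},{"grip":0,"dp":[0,0,-3],"twist":[0,0,0]},{"grip":0,"dp":[0,0,-10],"twist":[0,0,0]},{"grip":0,"dp":[0,0,-25],"twist":[0,0,0]},{"grip":0,"dp":[0,0,-30],"twist":[0,0,0]},{"grip":0,"dp":[0,0,-30],"twist":[0,0,0]},{"grip":0,"dp":[0,0,-30],"twist":[0,0,0]},{"grip":0,"dp":[0,0,0],"twist":[0,0,0]}]'
python3 - <<'E'
from fit import *
import cv2
a=vision.get_image("side")[55:190,215:325]
b=cv2.cvtColor(cv2.resize(a,None,fx=4.4,fy=4.4),cv2.COLOR_RGB2BGR)
cv2.imwrite("pics/s5.png",b)
E
```

```text
t: 13.1
eef_pos: [586.5, -260.9, 289.4]
ee_rot: [0.001, 1.0, 0.004, 0.003]
wrist_force: [0.8, 0.2, -0.0]
opening: -0.1
gripper_force: 0.0
```

View pics/s5.png

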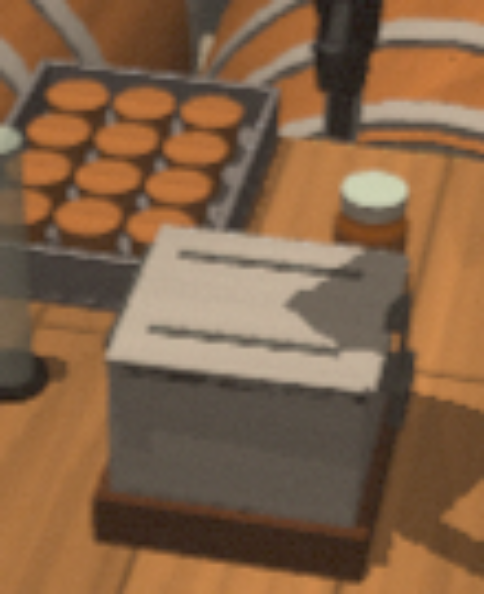

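The lid stays flat with the arm clear: its front edge is at (378,389) and the clip is over it at about (398,300). The cork box was not touched.

```bash
python3 -c "
from station import arm
print(arm.job_done())"
```

```text
the job is handed in; nothing more can be done
None
```

I pressed the bung box lid down to its hard stop and the clip caught; the lid was still flat after the arm moved away. I left the cork box lid alone and handed the job in at about 13 s.

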